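# Check the brake levers of two wire-spool stands

### The arm

A 6-joint arm with a two-finger parallel gripper is mounted at the origin on the work surface. World frame = base frame: x ahead of the robot, y to its left, z up, the work surface at z = 0. Lengths are in m, angles in degrees, forces in N, time in s.
With the tool pointing down it reaches from about 0.35 to 0.875 m from the base axis. Payload 4.2 kg.
Tool frame: the origin (TCP) lies midway between the tips of the shut fingers; the grasp point (between the pads) lies 19 mm behind it; z points along the fingers, y is the line along which they close (so a half turn about z gives the same grasp; the last joint's range is limited). The gripper opens to 87 mm and grips with 3 to 60 N. Pads are 19 mm wide; open, the fingers measure 117 mm over their backs; the gripper's body (75 mm by 190 mm) begins 51 mm behind the grasp point.
Start: joints at [84.431, 22.042, 0.453, 0, -68.411, -14.817], TCP at [0.218, 0.586, 0.223] pointing down, gripper open.
Joint ranges: [-179.83, 179.83], [-69.29, 118.12], [-61.27, 80.66], [-181.25, 117.63], [-171.15, -9.14], [-177.46, 177.46]. Speed limits (degrees/s): [159.86, 159.86, 180, 180, 180, 180].

### API

Orientations are given as [roll, pitch, yaw] about the fixed x, y, z axes, in that order (R = Rz(yaw) Ry(pitch) Rx(roll)).
In Python, from workcell import env gives the robot as it stands. The module is installed in compiled form; this text tells all that it offers. Calls block until the motion is done:
- env.goto(position, orientation): joint-space move of the TCP to a pose.
- env.move_straight(position, rotation=None, rate=0.15, force_limit=None): straight line of the TCP; rotation=None keeps the orientation; rate is the mean speed in m/s. With force_limit (N) it stops when the force on the tool has changed by that much, and returns True; else False.
- env.set_joints(angles): joint-space move.
- env.gripper_to(opening, grasp_force=None): opening from 0.0 (shut) to 1.0 (fully open); grasp_force is the grip in N (None keeps the last); returns when the fingers have stopped.
- env.dwell(seconds).
- env.inverse_kinematics(position, orientation): joint angles nearest the present ones, or None.
- env.read_state(): the state.
- env.grab_frame(name): name is "scene" or "top" or "wrist"; returns a dict with "image" (480x640x3 uint8, blue, green, red), "fx", "fy", "cx", "cy" (pixels), "D" ([k1, k2, p1, p2, k3] as OpenCV has them; the pictures are not rectified), "position" and "orientation" of the camera in the world. Camera axes: x right, y up, looking along -z (the intrinsics and any distortion apply to the point x, -y, -z); pixel columns grow to the right and rows downward; lengths in m; the calibration is good to about 2 mm. A picture is of the moment at which its call begins. There is no depth.
A pose or a line that the arm cannot do raises env.Unreachable and nothing moves.
- env.close_job(): hands the job in; it is judged then, once.
Trained networks look in a picture, given as the dict that the camera call returned (one of the last four; its "shot" number tells which), for a name from the list of things; names that differ only in an ending like _2 or _b are one class to them, and where a whole thing is asked for, a point or a joint stands for the part that bears it (a point fixed in the world has none). Each returns a list of dicts, best first, with "score" (0 to 1); they miss things now and then, are a little off and sometimes report something else, mostly with a low value. They report only what shows in the picture. A call takes as long as a camera call.
- env.search_frame(picture, thing): "xyz" ([x, y, z] in m, in world coordinates, good to about 4 mm: the middle of the surface that is visible of it).
- env.trace(picture, thing): "mask" (480x640 bool, what is visible of it).
The state is a dict: "clock": time; "joint_positions": joint angles; "qvel": joint speeds; "joint_torque": joint torques, N m; "position": TCP position; "tool_rot": TCP orientation; "force": force on the tool from outside, world axes, zero at the start; "wrist_torque": the same for the moment, N m; "opening": opening from 0.0 (shut) to 1.0 (fully open); "finger_force": force on a finger pad.
Only numpy, scipy, OpenCV 4.12 (cv2) and the standard library are available. Lean on these libraries where they do the work, as an engineer would, in place of code of your own. Each camera call takes 0.05 s, during which the arm holds its last target. There are 200 camera calls.

### The job

Check the two wire-spool brakes: with the backs of your closed fingers, press the orange pad of the left stand's lever (left as seen from the robot) in towards its grip bar until it stops, hold it there about half a second and let it spring back; then do the same with the right stand's lever, not forcing either and not taking hold of anything. One lever stops well short of its bar and is sound; the other goes in all the way to the bar and is worn: on the worn one's stand only, push the red lock-out slide fully across to the left with a fingertip. Leave everything else alone.

Things in the scene. Friction and masses are not known exactly. Their poses are not given: they have to be found in the camera images.
- stand_1: one of two identical-looking grey wire-spool stands, fixed to the bench; which is on the left varies. Origin: on the bench under the middle of its black grip bar. Its x points from the lever side (nearest the robot) to the spool side, y along the bar to the left, z up. Base plate 20 mm thick, x -180 to +125 mm, y -95 to +95 mm. Green wire spool at x +73 mm: 90 mm wide, 113 mm high.
- bar_1 (a point): middle of stand_1's black rubber grip bar, 24 mm diameter, along the stand's y, 95 mm above the bench, straight over the stand's origin; end posts at y +-85 mm, 110 mm high.
- lever_1 (a joint): angle (rad) of stand_1's brake lever: 0 at rest, grows towards the bar; springs back. Turns about an upright pin at stand x -50, y +80 mm. Takes 1.5 to 3.5 N at the pad, then a solid stop. A sound lever stops at about 0.28, its end 20 mm short of the bar; a worn one meets the bar at about 0.40. One stand is sound, one worn; nothing shows which until pressed.
- lever_1_pad (a point): centre of the orange pad on stand_1's lever, where to press: 118 mm from the pin, 95 mm above the bench. Lever: bar 12 mm thick, 24 mm high, 172 mm long, only the base plate under it. Site turns with it: x square to the lever, towards the bar (the way to press); y along it to the pin. At rest x is turned 0.2 rad clockwise (from above) from the stand's x.
- slide_1 (a joint): travel (m) of the red lock-out slide of stand_1: 0 as found, 0.036 fully across at its solid end stop. It moves along the stand's +y (to the left as seen from the robot), against 2 N of friction, and stays where it is left.
- slide_1_top (a point): centre of the top of the red lock-out block of stand_1, 63 mm above the bench; block 24 mm (stand x) by 16 mm (stand y), 42 mm tall, on the base plate at stand x = -150 mm, starting at stand y = -18 mm.
- stand_2: one of two identical-looking grey wire-spool stands, fixed to the bench; which is on the left varies. Origin: on the bench under the middle of its black grip bar. Its x points from the lever side (nearest the robot) to the spool side, y along the bar to the left, z up. Base plate 20 mm thick, x -180 to +125 mm, y -95 to +95 mm. Green wire spool at x +73 mm: 90 mm wide, 113 mm high.
- bar_2 (a point): middle of stand_2's black rubber grip bar, 24 mm diameter, along the stand's y, 95 mm above the bench, straight over the stand's origin; end posts at y +-85 mm, 110 mm high.
- lever_2 (a joint): angle (rad) of stand_2's brake lever: 0 at rest, grows towards the bar; springs back. Turns about an upright pin at stand x -50, y +80 mm. Takes 1.5 to 3.5 N at the pad, then a solid stop. A sound lever stops at about 0.28, its end 20 mm short of the bar; a worn one meets the bar at about 0.40. One stand is sound, one worn; nothing shows which until pressed.
- lever_2_pad (a point): centre of the orange pad on stand_2's lever, where to press: 118 mm from the pin, 95 mm above the bench. Lever: bar 12 mm thick, 24 mm high, 172 mm long, only the base plate under it. Site turns with it: x square to the lever, towards the bar (the way to press); y along it to the pin. At rest x is turned 0.2 rad clockwise (from above) from the stand's x.
- slide_2 (a joint): travel (m) of the red lock-out slide of stand_2: 0 as found, 0.036 fully across at its solid end stop. It moves along the stand's +y (to the left as seen from the robot), against 2 N of friction, and stays where it is left.
- slide_2_top (a point): centre of the top of the red lock-out block of stand_2, 63 mm above the bench; block 24 mm (stand x) by 16 mm (stand y), 42 mm tall, on the base plate at stand x = -150 mm, starting at stand y = -18 mm.
- bench (a point): fixed point on the bench surface on the line straight ahead of the robot, between the stands; its axes are the world axes (x ahead of the robot, y to its left); the left stand has y above it, the right stand below.
- radio: black two-way radio handset, standing, 34 x 60 x 110 mm with a 50 mm stub aerial on top (158 mm high in all); leave alone. Origin: centre of its underside.
- plug: small black plug adapter with two brass pins, 45 x 40 mm, 45 mm high, between the stands; leave alone. Origin: centre of its underside.
- reel: spare reel with white flanges and black winding, 70 mm diameter, 60 mm high, standing; leave alone. Origin: centre of its underside.
- tub: clear open tub of yellow connectors, 90 x 110 x 40 mm; leave alone. Origin: centre of its underside.
- driver: blue-handled screwdriver lying on the bench, about 200 mm long, between the stands; leave alone. Origin: centre of its underside.
- carton: closed brown cardboard carton, 100 x 80 x 50 mm; leave alone. Origin: centre of its underside.

How it is judged:
By the outcome, as a careful person would: the job done as asked, in the order asked, and still so for the second after the job is handed in, with the robot touching nothing.
It also fails if it takes over 64 s, if anything falls off the work surface, if the arm or the gripper's body presses on something with over 40 N, if the wrist force passes 120 N, or if a joint passes its speed limit or range.

## Working session

There is one attempt and no reset: what is moved stays moved. The work goes in short steps, each a Python script; the robot and the scene stay as the last script left them, time stands still between calls to the robot, and variables do not carry over. Pictures are saved under pics/ and viewed, at most 10 in all, crops included, and the job is handed in when it is done.

```bash
mkdir -p pics
python3 - <<'E'
from workcell import env
import cv2,numpy as np
s=env.read_state(); print(s['clock'],s['position'],s['tool_rot'],s['force'])
for n in ['top','scene']:
    p=env.grab_frame(n); cv2.imwrite(f'pics/{n}0.png',p['image']); print(n,p['position'],p['orientation'],p['fx'],p['D'])
    for t in ['lever_1_pad','slide_1_top','bar_1','stand_1','radio','plug','reel','tub','driver','carton']:
        print(t,[(np.round(d['xyz'],3).tolist(),round(d['score'],2)) for d in env.search_frame(p,t)[:4]])
print(env.read_state()['clock'])
E
```

```text
0.0 [0.21746103 0.58528362 0.2214553 ] [ 1.79874268e+02 -5.09676328e-03 -2.03965580e+01] [0.4602428  0.769826   0.12450312]
top [0.49732892 0.01181852 1.16393231] [  4.92163238  -1.3139939  -89.3069149 ] 447.94580637056896 [-0.09909847  0.          0.          0.          0.        ]
lever_1_pad [([0.592, 0.191, 0.108], 0.86)]
slide_1_top [([0.627, 0.18, 0.017], 0.69), ([0.505, 0.161, 0.051], 0.48), ([0.508, -0.442, 0.015], 0.36)]
bar_1 [([0.573, -0.189, 0.018], 0.62), ([0.629, 0.183, 0.021], 0.56)]
stand_1 [([0.627, 0.177, 0.019], 0.96), ([0.574, -0.19, 0.02], 0.73)]
radio [([0.51, 0.43, 0.108], 0.77)]
plug [([0.498, 0.004, 0.027], 0.85), ([0.578, -0.192, 0.022], 0.22)]
reel [([0.637, -0.399, 0.06], 0.75), ([0.574, -0.188, 0.019], 0.58)]
tub [([0.511, -0.44, 0.017], 0.8), ([0.508, 0.161, 0.049], 0.26)]
driver [([0.658, 0.0, 0.022], 0.86)]
carton [([0.64, 0.414, 0.054], 0.62), ([0.453, -0.189, 0.061], 0.39)]
scene [ 1.23934622 -0.92718177  0.96926798] [52.20756011  0.70526112 35.08267327] 570.548054207006 [-5.67806207e-05  0.00000000e+00  0.00000000e+00  0.00000000e+00
  0.00000000e+00]
lever_1_pad [([0.593, 0.187, 0.103], 0.57)]
slide_1_top [([0.511, 0.154, 0.044], 0.54)]
bar_1 [([0.662, 0.155, 0.02], 0.61), ([0.611, -0.234, 0.02], 0.59)]
stand_1 [([0.66, 0.158, 0.022], 0.86), ([0.614, -0.233, 0.023], 0.65)]
radio [([0.524, 0.423, 0.074], 0.98)]
plug [([0.508, -0.004, 0.02], 0.81)]
reel [([0.652, -0.412, 0.058], 0.7)]
tub [([0.51, -0.446, 0.022], 0.81), ([0.453, -0.195, 0.059], 0.41), ([0.512, 0.154, 0.041], 0.26)]
driver [([0.664, -0.003, 0.02], 0.72), ([0.524, 0.424, 0.073], 0.65)]
carton [([0.649, 0.392, 0.053], 0.72)]
1.1
```

View pics/top0.png

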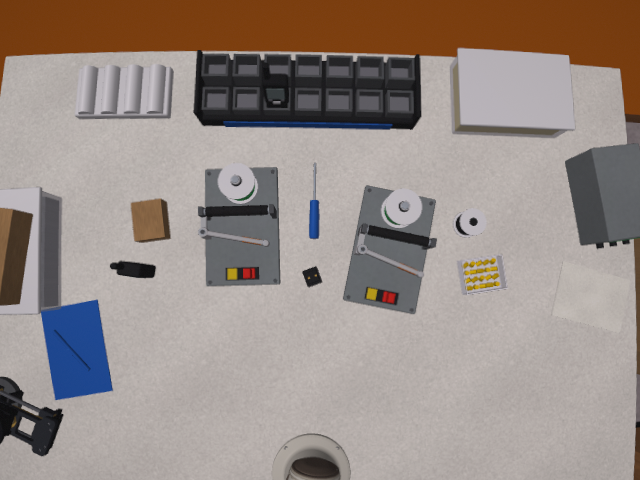

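View pics/scene0.png

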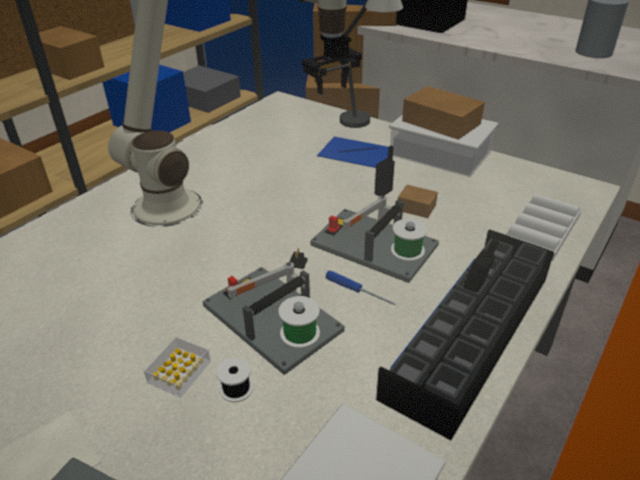

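The top view shows the two stands: the left one with plate corners near (205,168), (277,167), (280,284) and (206,286), the right one near (366,186), (435,197), (415,312) and (344,299). The levers rise to the left, and the red slides are at about (250,273) and (389,297). I'll fit the stand poses from the plate corners.

```bash
cat > h.py <<'E'
from workcell import env
import cv2,numpy as np
from scipy.optimize import least_squares
from scipy.spatial.transform import Rotation as R
def proj(p,P):
    Rw=R.from_euler('xyz',p['orientation'],degrees=True).as_matrix()
    c=(np.atleast_2d(P)-p['position'])@Rw*[1,-1,-1]
    K=np.array([[p['fx'],0,p['cx']],[0,p['fy'],p['cy']],[0,0,1.]])
    return cv2.projectPoints(c,np.zeros(3),np.zeros(3),K,np.array(p['D']))[0][:,0]
def S2W(q,P):
    P=np.atleast_2d(P); c,s=np.cos(q[2]),np.sin(q[2])
    return np.c_[P[:,:2]@np.array([[c,s],[-s,c]])+q[:2],P[:,2]]
COR=np.array([[.125,.095,.02],[.125,-.095,.02],[-.18,-.095,.02],[-.18,.095,.02]])
def fit(p,px,q0,P=COR):
    r=least_squares(lambda q:(proj(p,S2W(q,P))-px).ravel(),q0,loss='soft_l1')
    return r.x,np.round(r.fun.reshape(-1,2),1).tolist()
MARK=np.array([[-.0734,-.0357,.107],[-.15,-.018,.063],[0,.085,.11],[0,-.085,.11],[-.05,.08,.107],[0,0,.107]])
def overlay(p,qs,name,crop=None):
    im=p['image'].copy()
    for q in qs:
        cv2.polylines(im,[np.int32(np.round(proj(p,S2W(q,COR))))],True,(255,0,255),1)
        for u in proj(p,S2W(q,MARK)): cv2.circle(im,tuple(int(round(v)) for v in u),1,(255,255,0),-1)
    if crop: a,b,c,d=crop; im=cv2.resize(im[b:d,a:c],None,fx=2.5,fy=2.5)
    cv2.imwrite(name,im)
E
python3 - <<'E'
from h import *
p=env.grab_frame('top')
g=cv2.cvtColor(p['image'],cv2.COLOR_BGR2GRAY)
qs=[]
for px,q0 in [([(205,168),(277,167),(280,284),(206,286)],(.65,.18,0)),([(366,186),(435,197),(415,312),(344,299)],(.6,-.2,-.2))]:
    c=cv2.cornerSubPix(g,np.float32(px).reshape(-1,1,2),(4,4),(-1,-1),(3,50,.01))[:,0]
    q,r=fit(p,c,q0); qs.append(q); print(c.tolist(),q,r)
np.save('qs.npy',qs); overlay(p,qs,'pics/ov.png',(180,140,460,330))
E
```

```text
[[204.80865478515625, 169.32940673828125], [276.518798828125, 166.71112060546875], [279.87347412109375, 283.4634094238281], [206.19552612304688, 285.6640319824219]] [0.6564136  0.188358   0.04799688] [[-0.5, -0.6], [0.5, -0.5], [0.4, 0.4], [-0.4, 0.7]]
[[365.7929992675781, 184.5825653076172], [435.5011901855469, 199.86550903320312], [414.447021484375, 313.51947021484375], [342.31011962890625, 298.9811706542969]] [ 0.60180879 -0.20052605 -0.19451185] [[-0.3, -0.7], [0.7, -0.7], [0.1, 0.9], [-0.3, 0.5]]
```

View pics/ov.png

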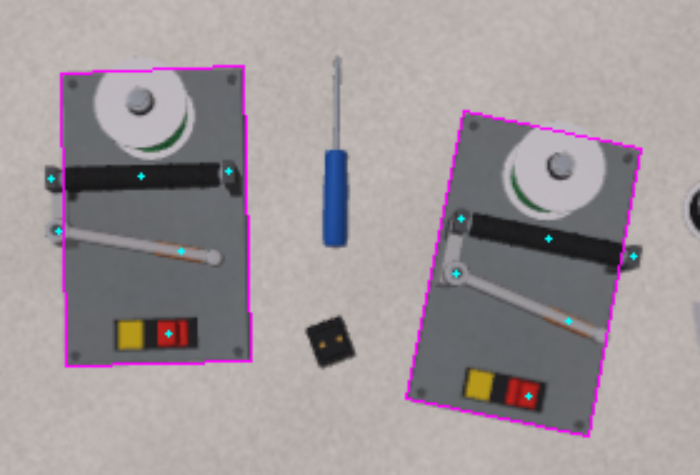

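The fit overlays both stands within about 1–2 mm. Next is the left lever press.

```bash
cat >> h.py <<'E'
OFF=.021; Z=.085
def ppose(q,a,gap):
    th=q[2]-.2+a; d=np.array([np.cos(th),np.sin(th)]); y=np.array([-d[1],d[0]])
    pin=S2W(q,[-.05,.08,0])[0,:2]
    return np.r_[pin-.118*y-d*(OFF+gap),Z],[180,0,np.degrees(th)-90]
def angle(q,t):
    v=np.array(t[:2])-S2W(q,[-.05,.08,0])[0,:2]
    # v = -L*y - OFF*d
    L=np.sqrt(v@v-OFF**2)
    return np.arctan2(v[1],v[0])-np.arctan2(-L,-OFF)-(q[2]-.2)
def up(p,z): return np.r_[p[:2],z]
def press(q):
    p,o=ppose(q,0,.028)
    env.goto(up(p,.22),o); env.move_straight(up(p,Z),rate=.15)
    p,o=ppose(q,0,.008); hit=env.move_straight(p,rate=.05,force_limit=4)
    f0=np.array(env.read_state()['force']); print('near',hit,f0)
    last=-9
    for i in range(4):
        p,o=ppose(q,.46,0); hit=env.move_straight(p,o,rate=.03,force_limit=7)
        s=env.read_state(); a=(angle(q,s['position'])+np.pi)%(2*np.pi)-np.pi
        print(round(s['clock'],2),hit,'angle',round(a,3),np.round(s['force']-f0,1),s['position'])
        if np.linalg.norm(np.array(s['force'])-f0)>4.5: break
    env.dwell(.55); s=env.read_state()
    print('held',round(angle(q,s['position']),3),np.round(s['force']-f0,1))
    pic=env.grab_frame('top'); cv2.imwrite('pics/hold%d.png'%(s['clock']*10),pic['image'])
    p,o=ppose(q,0,.015); env.move_straight(p,o,rate=.06)
    p,o=ppose(q,0,.028); env.move_straight(p,o,rate=.1)
    env.move_straight(up(p,.16),rate=.2); print(env.read_state()['clock'],env.read_state()['force'])
E
python3 - <<'E'
from h import *
qs=np.load('qs.npy')
for q in qs:
    for a,g in [(0,.028),(.46,0)]:
        p,o=ppose(q,a,g); print(p,o,env.inverse_kinematics(p,o))
env.gripper_to(0,5); print(env.read_state()['opening'])
press(qs[0])
E
```

```text
[0.53633051 0.15664702 0.085     ] [180, 0, np.float64(-98.70913709028038)] [ 32.90031234  23.59552445 -19.2453342    0.         -47.15914135
 -41.60944943]
[0.61839286 0.14705355 0.085     ] [180, 0, np.float64(-72.3530785142625)] [ 27.93691517  29.94776025  -7.86752033   0.         -52.18471942
 -10.28999369]
[ 0.47762446 -0.20247253  0.085     ] [180, 0, np.float64(-112.60386389467632)] [ -5.03185143  20.29971283 -24.83391555   0.         -44.86637162
 -17.57201246]
[ 0.55498178 -0.23149163  0.085     ] [180, 0, np.float64(-86.24780531865846)] [ -7.23050145  27.09996334 -13.05831405   0.         -49.8417226
  10.98269613]
0.00945608214470819
near False [-0.51221181 -0.35887387 -0.04454412]
7.7 True angle 0.327 [-1.9  0.2  1.5] [0.60220243 0.14736982 0.0838633 ]
7.97 True angle 0.323 [-2.3 -0.5  2.6] [0.60191651 0.14674476 0.08320463]
8.25 True angle 0.32 [-2.3  1.3  2.2] [0.60164752 0.14615233 0.08256686]
8.54 True angle 0.317 [-3.2  0.   2.4] [0.60135814 0.14564416 0.08203587]
held 0.317 [-2.9  0.9  3.4]
10.9833 [ 1.20390811  0.16829701 -0.09646871]
```

```bash
ls pics
python3 - <<'E'
import cv2,glob
im=cv2.imread(glob.glob('pics/hold*.png')[0]); cv2.imwrite('pics/h1.png',cv2.resize(im[150:300,180:320],None,fx=4,fy=4,interpolation=2))
E
```

```text
hold90.png
ov.png
scene0.png
top0.png
```

View pics/h1.png

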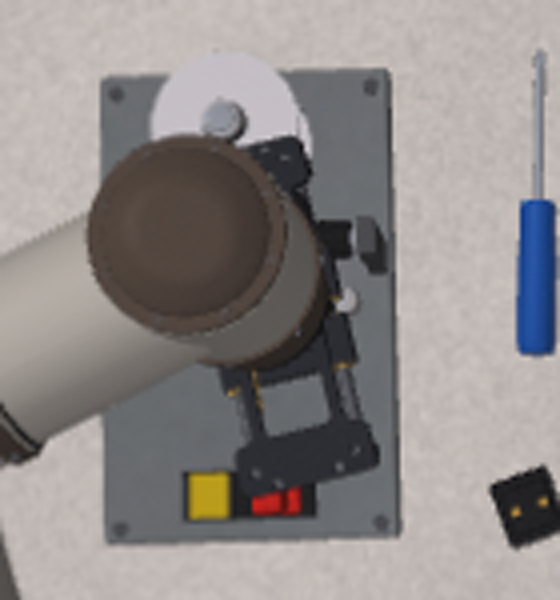

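Run:
```python
from h import *
q=np.load('qs.npy')[0]; p=env.grab_frame('top')
for L in (.165,.172):
  for a in (0,.2,.24,.28,.32,.4):
    t=a-.2; print(L,a,proj(p,S2W(q,[-.05+L*np.sin(t),.08-L*np.cos(t),.107]))[0].round(1))
cv2.imwrite('pics/after1.png',p['image'])
print(env.read_state()['clock'])
```

```text
0.165 0 [271.1 243.3]
0.165 0.2 [272.1 229.5]
0.165 0.24 [272.  226.7]
0.165 0.28 [271.8 224. ]
0.165 0.32 [271.4 221.2]
0.165 0.4 [270.4 215.8]
0.172 0 [274.  243.8]
0.172 0.2 [275.1 229.4]
0.172 0.24 [274.9 226.5]
0.172 0.28 [274.7 223.6]
0.172 0.32 [274.3 220.8]
0.172 0.4 [273.3 215.1]
11.0333
```

In the held frame the lever end is at full-image row about 224.5. That matches 0.28 rad, so the left lever is sound, but the push eased off after contact. I'll repeat the left press with a firmer, force-checked hold, then do the right lever the same way.

```bash
cat >> h.py <<'E'
def press2(q):
    p,o=ppose(q,0,.028)
    env.goto(up(p,.17),o); env.move_straight(up(p,Z),rate=.15)
    p,o=ppose(q,0,.008); env.move_straight(p,rate=.05,force_limit=4)
    f0=np.array(env.read_state()['force'])
    p,o=ppose(q,.46,0); hit=env.move_straight(p,o,rate=.03,force_limit=7)
    def rep():
        s=env.read_state(); th=np.radians(s['tool_rot'][2]+90); d=np.array([np.cos(th),np.sin(th),0])
        f=-(np.array(s['force'])-f0)@d
        print(round(s['clock'],2),'angle',round(angle(q,s['position']),3),'Fd',round(f,1),np.round(s['force']-f0,1),s['position']); return s,d,f
    print(hit); s,d,f=rep(); c=np.array(s['position'])
    for i in range(8):
        if f>5.5: break
        c=c+d*.001; env.move_straight(c,rate=.02); s,d,f=rep()
    env.dwell(.5); rep()
    pic=env.grab_frame('top'); cv2.imwrite('pics/hold%d.png'%(s['clock']*10),pic['image'])
    p,o=ppose(q,0,.015); env.move_straight(p,o,rate=.06)
    p,o=ppose(q,0,.028); env.move_straight(p,o,rate=.1)
    env.move_straight(up(p,.16),rate=.2); print(env.read_state()['clock'],env.read_state()['force'])
E
python3 - <<'E'
from h import *
press2(np.load('qs.npy')[0])
E
```

```text
True
14.04 angle 0.327 Fd 2.6 [-2.6 -0.5  2.6] [0.60223073 0.14739253 0.08389182]
14.29 angle 0.329 Fd 5.2 [-5.2 -0.6  3.6] [0.60251037 0.14739272 0.08379762]
14.54 angle 0.332 Fd 5.7 [-5.6 -0.8  5.1] [0.60283967 0.14737755 0.08377571]
15.04 angle 0.332 Fd 6.3 [-6.4 -0.3  3.9] [0.60280638 0.14740241 0.08376935]
16.975 [ 0.08306365 -0.18160534 -0.9412296 ]
```

```bash
sed -i 's/ppose(q,.46,0); hit/ppose(q,.50,0); hit/' h.py
python3 - <<'E'
from h import *
press2(np.load('qs.npy')[1])
E
```

```text
True
21.48 angle 0.436 Fd 2.5 [-2.5 -0.1  1.6] [ 0.55211951 -0.22969659  0.08367143]
21.73 angle 0.443 Fd 2.5 [-2.5 -0.3  2.2] [ 0.55287453 -0.22972691  0.08367765]
21.98 angle 0.445 Fd 4.7 [-4.8  0.2  2.7] [ 0.55314683 -0.22968203  0.08363222]
22.23 angle 0.447 Fd 5.8 [-5.8 -0.5  5.5] [ 0.55334283 -0.229657    0.08359623]
22.73 angle 0.447 Fd 6.1 [-6.1  0.1  5.1] [ 0.55331712 -0.22967525  0.08358852]
24.8833 [ 0.76823255 -0.85193957 -0.23893614]
```

The right lever went in to about 0.40 rad (0.447 measured, with the same offset of about 0.045), so it is the worn one. Now I'll push the right stand's slide.

Run:
```python
from h import *
q=np.load('qs.npy')[1]; o=[180,0,np.degrees(q[2])]
w=lambda y,z:S2W(q,[-.15,y,z])[0]
d=np.array([-np.sin(q[2]),np.cos(q[2]),0])
print(env.inverse_kinematics(w(-.058,.045),o))
env.goto(w(-.058,.17),o); env.move_straight(w(-.058,.045),rate=.15)
f0=np.array(env.read_state()['force'])
def rep():
    s=env.read_state(); v=np.array(s['position'])-w(0,.045); f=-(np.array(s['force'])-f0)@d
    print(round(s['clock'],2),'y',round(v@d,4),'F',round(f,1)); return s,f
hit=env.move_straight(w(.006,.045),rate=.03,force_limit=8); print(hit)
s,f=rep(); c=np.array(s['position'])
for i in range(8):
    if f>6 or not hit: break
    c=c+d*.001; env.move_straight(c,rate=.02); s,f=rep()
env.move_straight(w(-.05,.045),rate=.1); env.move_straight(w(-.05,.17),rate=.2)
env.goto(np.array([.38,-.02,.25]),o)
p=env.grab_frame('top'); cv2.imwrite('pics/end.png',p['image'])
cv2.imwrite('pics/endc.png',cv2.resize(p['image'][150:330,190:460],None,fx=2.9,fy=2.9,interpolation=2))
y0=proj(p,w(-.018,.063)); y1=proj(p,w(.018,.063)); print(y0,y1,env.read_state()['clock'])
```

```text
[-8.57122785e+00  2.21359296e+01 -2.98679781e+01  2.54444375e-14
 -3.79960924e+01  8.74265199e+01]
True
29.15 y -0.002 F 2.1
29.4 y -0.0018 F 6.3
[[390.62304422 297.57781598]] [[376.37070611 294.62652293]] 31.7667
```

View pics/endc.png

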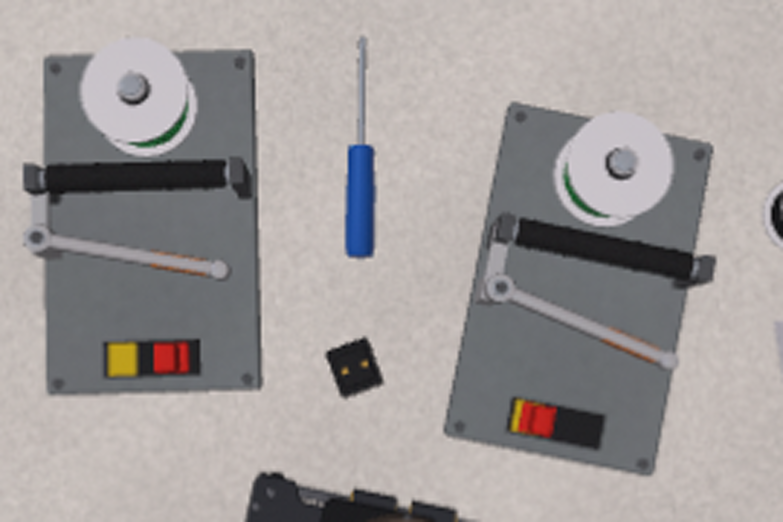

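The right slide's red block is now at about (376.5, 294.5), which is the position I predicted for full travel. Both levers are back at rest and nothing else has moved.

```bash
python3 -c "
from workcell import env
print(env.close_job())"
```

```text
the job is handed in; nothing more can be done
None
```

I pressed both levers to their stops in order, the left one twice to make sure of the hold. The left is sound (about 0.28 rad) and the right is worn (about 0.40 rad), so I pushed the right stand's red slide fully across and handed the job in at about 32 s.

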